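# Count two test discs into the trough

### The arm

A 6-joint arm with a two-finger parallel gripper is mounted at the origin on the work surface. World frame = base frame: x ahead of the robot, y to its left, z up, the work surface at z = 0. Lengths are in m, angles in degrees, forces in N, time in s.
With the tool pointing down it reaches from about 0.325 to 0.775 m from the base axis. Payload 5.5 kg.
Tool frame: the origin (TCP) lies at the centre of the arm's flange, where the gripper is bolted on; the fingertips stand 182 mm ahead of it and the grasp point (between the pads) lies 163 mm ahead of it; z points along the fingers, y is the line along which they close (so a half turn about z gives the same grasp; the last joint's range is limited). The gripper opens to 88 mm and grips with 3 to 60 N. Pads are 20 mm wide; open, the fingers measure 115 mm over their backs; the gripper's body (75 mm by 178 mm) begins 61 mm behind the grasp point.
Start: joints at [-69.654, 5.22, 70.514, -0, 104.267, -3.249], TCP at [0.24, -0.55, 0.405] pointing down, gripper open.
Joint ranges: [-164.24, 164.24], [-49.07, 125.15], [9.68, 141.18], [-86.29, 266.29], [3.28, 154.24], [-151.56, 151.56]. Speed limits (degrees/s): [147.25, 147.25, 172.46, 180, 180, 180].

### API

Orientations are given as [roll, pitch, yaw] about the fixed x, y, z axes, in that order (R = Rz(yaw) Ry(pitch) Rx(roll)).
In Python, from station import r gives the robot as it stands. The module is installed in compiled form; this text tells all that it offers. Calls block until the motion is done:
- r.reach(position, orientation): joint-space move of the TCP to a pose.
- r.servo_line(position, rotation=None, speed=0.15): straight line of the TCP; rotation=None keeps the orientation; speed is the mean speed in m/s.
- r.move_joints(angles): joint-space move.
- r.let_go() and r.grab(squeeze=None): open the fingers fully, or close them until they stop; squeeze is the grip in N (None keeps the last).
- r.wait(seconds).
- r.inverse_kinematics(position, orientation): joint angles nearest the present ones, or None.
- r.sense(): the state.
- r.snapshot(name): name is "scene" or "top"; returns a dict with "frame" (400x640x3 uint8, red, green, blue), "fx", "fy", "cx", "cy" (pixels), "R" (3x3) and "t" (3): a world point X has camera coordinates R X + t. Camera axes: x right, y down, z forward; pixel columns grow to the right and rows downward; lengths in m; the calibration is good to about 2 mm. A picture is of the moment at which its call begins. There is no depth.
A pose or a line that the arm cannot do raises r.IKError and nothing moves.
- r.hand_in(): hands the job in; it is judged then, once.
The state is a dict: "clock": time; "joints": joint angles; "joint_vel": joint speeds; "joint_torque": joint torques, N m; "tcp_pos": TCP position; "orientation": TCP orientation; "contact_force": force on the tool from outside, world axes, zero at the start; "torque": the same for the moment, N m; "opening": finger opening in m; "gripper_force": force on a finger pad.
Only numpy, scipy, OpenCV 4.12 (cv2) and the standard library are available. Lean on these libraries where they do the work, as an engineer would, in place of code of your own. Each camera call takes 0.05 s, during which the arm holds its last target. There are 200 camera calls.

### The job

On the deck of the grey counting tray with the hinged lid lie two round white test discs and one square tile. Sweep the two round discs into the tray's trough, leaving the square tile lying flat on the deck, then shut the lid over the trough.

Things in the scene. Friction and masses are not known exactly. Their poses are not given: they have to be found in the camera images.
- tray: grey counting tray, 230 (x) by 242 mm (y), fixed. Origin: on the bench under its middle. Deck: top 24 mm above the bench, y -116 to +50, x -110 to +110; no lip at y +50. Beyond it the trough: floor 4 mm above the bench, y +50 to +118, same x. Rims 4 to 5 mm thick, tops 36 mm above the bench, at x = +-112, y = -118 and y = +120. Discs and tile lie side by side about 65 mm apart in x.
- disc_a: a round matte white ceramic test disc, 30 mm in diameter, 12 mm thick, 20 g, lying flat on the deck of the counting tray. Origin: centre of its underside; z along its axis.
- disc_b: a round matte white ceramic test disc, 30 mm in diameter, 12 mm thick, 20 g, lying flat on the deck of the counting tray. Origin: centre of its underside; z along its axis. Like the other one.
- tile: a square matte white ceramic test tile, 34 by 34 mm, 8 mm thick, 22 g, lying flat on the tray's deck beside the discs; it stays there. Origin: centre of its underside.
- lid (a joint): trough lid angle: 0 shut (level), 1.57 upright, 1.95 limit (leaning away from the deck); starts 1.65 to 1.9. Grey plate 218 (x) by 70 by 4 mm, 60 g, hinge at tray y +120, 36 mm above the bench; its free edge has a 7 mm lip on the inner side and, mid-length, a tab 50 mm wide, 10 mm further out. Friction holds it near upright; tipped inward below about 0.9 rad it falls shut.
Things that resemble listed ones, but are neither listed nor needed, are in the scene too. What is shaped like the disc_b but orange or yellow is not meant. What is shaped like the disc_a but brown is not meant.

How it is judged:
By the outcome, as a careful person would: the job done as asked, in the order asked, and still so for the second after the job is handed in, with the robot touching nothing.
It also fails if it takes over 45 s, if anything falls off the work surface, if the arm or the gripper's body presses on something with over 40 N, if the wrist force passes 120 N, or if a joint passes its speed limit or range.

## Working session

There is one attempt and no reset: what is moved stays moved. The work goes in short steps, each a Python script; the robot and the scene stay as the last script left them, time stands still between calls to the robot, and variables do not carry over. Pictures are saved under pics/ and viewed, at most 10 in all, crops included, and the job is handed in when it is done.

```bash
mkdir -p pics; python3 - <<'E'
from station import r
import cv2,numpy as np
for n in("top","scene"):
    s=r.snapshot(n); cv2.imwrite(f"pics/{n}0.png",s["frame"][:,:,::-1]); np.savez(f"{n}0.npz",**s)
    print(n,s["fx"],s["cx"],s["cy"],(-s["R"].T@s["t"]).round(3),s["R"].round(3).tolist())
print(r.sense())
E
```

```text
top 375.24591828809326 323.62106459343556 197.5617052264558 [0.44  0.072 0.791] [[-0.025, -1.0, 0.006], [-0.995, 0.024, -0.099], [0.099, -0.008, -0.995]]
scene 494.10792759586997 313.63657594102625 200.3814898870939 [ 0.823 -0.341  0.798] [[0.826, 0.563, 0.016], [0.464, -0.664, -0.587], [-0.319, 0.492, -0.81]]
{'clock': 0.1, 'joints': array([-6.96543788e+01,  5.25997600e+00,  7.05719606e+01,  2.82092940e-04,
        1.04266322e+02, -3.24637349e+00]), 'joint_vel': array([-0.04818221, -0.0751785 , -0.13082922,  0.02659006, -0.08978476,
       -0.0899924 ]), 'joint_torque': array([ 3.55204473e-03, -4.47860420e+01, -4.07568455e+01,  7.02715642e-02,
        2.84453959e-02, -1.31191737e-04]), 'tcp_pos': array([ 0.24017624, -0.54990262,  0.40363709]), 'orientation': array([-1.79901914e+02, -5.83742880e-03,  2.35920590e+01]), 'contact_force': array([-0.72699826, -0.09741181,  0.55740859]), 'torque': array([ 0.03766848,  0.00125288, -0.00444298]), 'gripper_force': 0.0, 'opening': 0.08790967592169081}
```

View pics/top0.png

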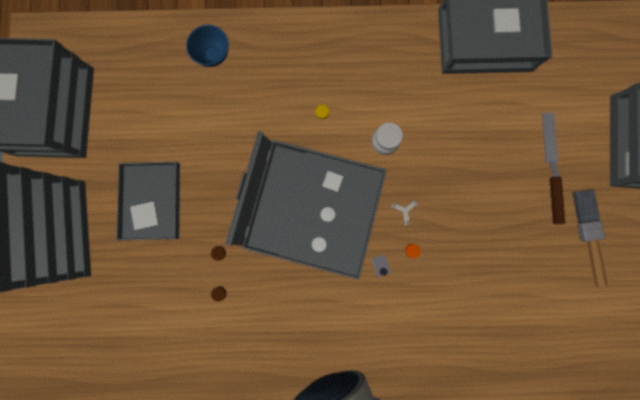

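View pics/scene0.png

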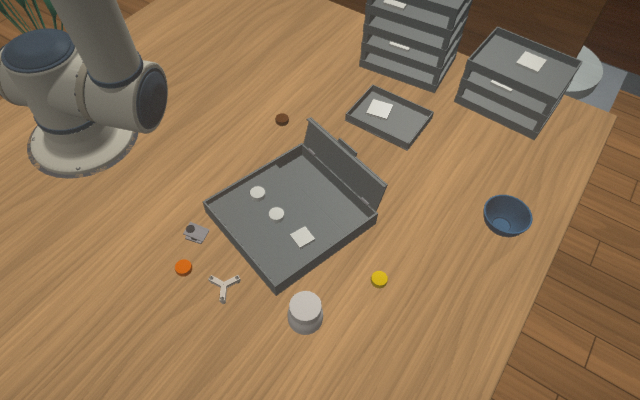

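The top view shows the tray with its lid at the left (world +y), discs at about (328,214) and (319,244), and the tile at (332,181). The scene view confirms this: discs at (258,192) and (277,214), tile at (302,237), lid leaning outward. Next I'll work out the positions.

```bash
cat > h.py <<'E'
import numpy as np,cv2
def ray(s,uv,z):
    R,t=s["R"],s["t"]; c=-R.T@t
    d=R.T@np.array([(uv[0]-s["cx"])/s["fx"],(uv[1]-s["cy"])/s["fy"],1])
    return c+d*(z-c[2])/d[2]
def blobs(s,lo=120):
    f=s["frame"].astype(int); m=((f.min(2)>lo)&(f.max(2)-f.min(2)<40)).astype(np.uint8)
    n,l,st,ce=cv2.connectedComponentsWithStats(m)
    return [(ce[i],int(st[i,4])) for i in range(1,n) if st[i,4]>60]
E
python3 - <<'E'
from h import *
for n in("top","scene"):
    s=dict(np.load(f"{n}0.npz"))
    for c,a in blobs(s): print(n,c.round(1),a,ray(s,c,.034).round(4))
    f=s["frame"].astype(int)
    # tray: grey pixels
    m=((abs(f[:,:,0]-f[:,:,2])<22)&(f.max(2)<130)).astype(np.uint8)
    m=cv2.morphologyEx(m,cv2.MORPH_OPEN,np.ones((3,3)))
    _,l,_,_=cv2.connectedComponentsWithStats(m); p=(300,200) if n=="top" else (290,260)
    k=(l==l[p[1],p[0]]).astype(np.uint8)
    c=max(cv2.findContours(k,0,2)[0],key=cv2.contourArea)
    h=cv2.approxPolyDP(cv2.convexHull(c),3,True)[:,0]
    for q in h: print(n,"corner",q,ray(s,q,.036).round(4))
s=dict(np.load("top0.npz"));cv2.imwrite("pics/crop.png",cv2.resize(s["frame"][120:290,210:410,::-1],None,fx=4,fy=3.5,interpolation=2)[:600])
E
```

```text
top [506.4  19.9] 555 [ 0.8864 -0.3335  0.034 ]
top [ 7.5 85.9] 408 [0.7645 0.717  0.034 ]
top [387.3 135.9] 564 [ 0.6398 -0.0686  0.034 ]
top [332.2 180.8] 267 [0.5492 0.0476 0.034 ]
top [143.5 215.2] 556 [0.4883 0.4293 0.034 ]
top [405.  210.4] 100 [ 0.4851 -0.098   0.034 ]
top [327.3 214. ] 166 [0.4817 0.0593 0.034 ]
top [318.5 244.1] 167 [0.4218 0.0785 0.034 ]
top corner [258 132] [0.6537 0.1974 0.036 ]
top corner [385 170] [ 0.5684 -0.0606  0.036 ]
top corner [358 278] [0.3532 0.0019 0.036 ]
top corner [226 243] [0.4287 0.263  0.036 ]
top corner [240 183] [0.5488 0.2347 0.036 ]
scene [394.9   3.1] 116 [0.3313 0.7923 0.034 ]
scene [429.7  17.4] 346 [0.4373 0.7886 0.034 ]
scene [417.   34.8] 513 [0.4446 0.7021 0.034 ]
scene [407.   51.7] 552 [0.4558 0.6272 0.034 ]
scene [511.8  61.2] 1938 [0.681  0.7428 0.034 ]
scene [586.4  71.3] 950 [0.8416 0.8109 0.034 ]
scene [74.1 66. ] 223 [-0.1601  0.1234  0.034 ]
scene [400.9  68.3] 571 [0.4734 0.5628 0.034 ]
scene [505.2  91.3] 721 [0.708  0.6306 0.034 ]
scene [598.   99.1] 354 [0.8919 0.7284 0.034 ]
scene [497.8 108.6] 690 [0.7157 0.5667 0.034 ]
scene [390.3 116.7] 1906 [0.5318 0.406  0.034 ]
scene [348.3 153.1] 177 [0.5124 0.2633 0.034 ]
scene [ 78.  152.2] 1760 [ 0.0602 -0.0512  0.034 ]
scene [338.9 208.3] 1334 [0.571  0.1353 0.034 ]
scene [257.2 191.3] 165 [0.42   0.0788 0.034 ]
scene [276.  212.6] 185 [0.4796 0.0595 0.034 ]
scene [197.2 232.4] 235 [ 0.3883 -0.0571  0.034 ]
scene [302.1 235.6] 331 [0.5488 0.046  0.034 ]
scene [222.9 284.4] 199 [ 0.4943 -0.1101  0.034 ]
scene [305.1 305.7] 784 [ 0.631  -0.0627  0.034 ]
scene corner [312 121] [0.4004 0.2948 0.036 ]
scene corner [356 152] [0.5246 0.2734 0.036 ]
scene corner [385 188] [0.6194 0.2262 0.036 ]
scene corner [374 224] [0.644  0.1414 0.036 ]
scene corner [275 294] [ 0.5781 -0.0748  0.036 ]
scene corner [206 212] [ 0.3726 -0.015   0.036 ]
scene corner [204 201] [0.3526 0.0019 0.036 ]
```

View pics/crop.png

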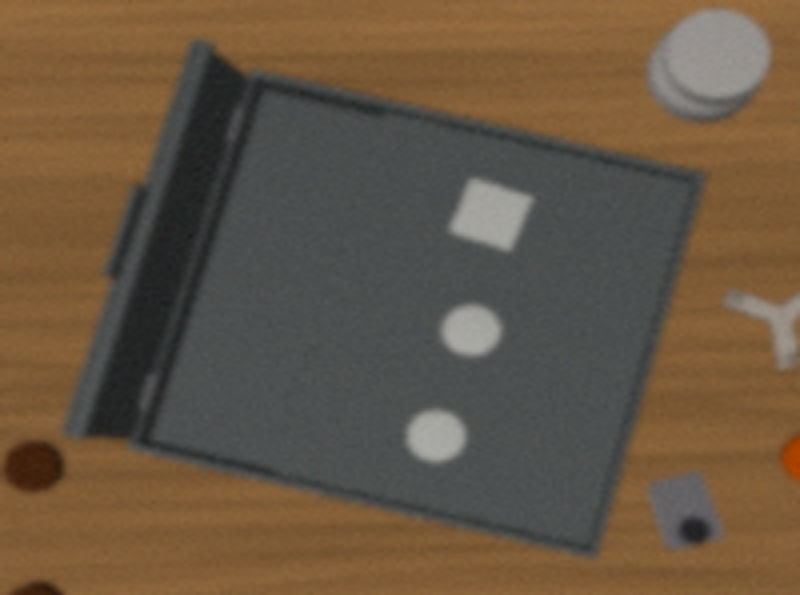

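```bash
cat >> h.py <<'E'
O=np.array([.4945,.0865]); a=np.radians(-16.3)
ex=np.array([np.cos(a),np.sin(a)]); ey=np.array([-np.sin(a),np.cos(a)])
def P(x,y,tip): return [*(O+ex*x+ey*y),tip+.182]
RPY=[180,0,73.7]
E
python3 - <<'E'
from h import *
from station import r
for p in ((.5492,.0476),(.4817,.0593),(.4218,.0785)): print((np.array(p)-O)@np.c_[ex,ey])
X=[(p-O)@ex for p in (np.array([.481,.0594]),np.array([.421,.0787]))]
print(r.inverse_kinematics(P(X[0],-.09,.1),RPY))
r.reach(P(X[0],-.09,.09),RPY); r.grab(5); print(r.sense()["opening"])
for i,x in enumerate(X):
    if i: r.servo_line(P(x,-.09,.06),speed=.25)
    r.servo_line(P(x,-.09,.0275),speed=.12); print(r.sense()["tcp_pos"],r.sense()["contact_force"])
    r.servo_line(P(x,.052,.0275),speed=.07); print(r.sense()["tcp_pos"],r.sense()["contact_force"])
    r.servo_line(P(x,.045,.06),speed=.15)
r.servo_line(P(-.06,-.05,.15),speed=.3)
for n in("top","scene"):
    s=r.snapshot(n); cv2.imwrite(f"pics/{n}1.png",s["frame"][:,:,::-1]); np.savez(f"{n}1.npz",**s)
print(r.sense()["clock"])
E
```

```text
[ 0.06341928 -0.02198396]
[-0.00465137 -0.02969924]
[-0.06753251 -0.02808291]
[-4.00126817e+00 -1.55741062e+01  1.02496543e+02 -2.54444375e-14
  9.30775633e+01  1.22987318e+01]
0.0006276733700137372
[0.46423787 0.00160955 0.20978598] [-0.06419084 -0.22605657 -0.10579642]
[0.50394053 0.13770171 0.20951844] [ 0.15228303 -1.34092457  0.36111303]
[0.40383549 0.01984378 0.20916161] [0.10008274 0.88574358 0.39387584]
[0.44347347 0.15539559 0.20952824] [-0.27823003 -1.05531793  1.48076511]
11.2417
```

View pics/scene1.png

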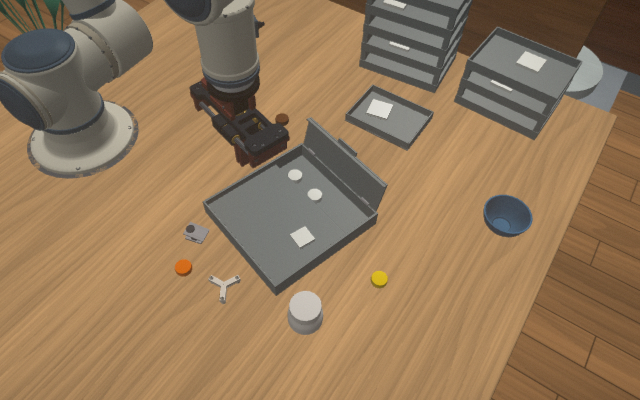

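The discs are now at (295,175) and (315,195) and the tile hasn't moved. I'll check whether the discs lie flat in the trough by intersecting rays from both views.

```bash
python3 - <<'E'
from h import *
for n in("top","scene"):
    s=dict(np.load(f"{n}1.npz"))
    for c,A in blobs(s):
        for z in (.014,.034):
            q=(ray(s,c,z)[:2]-O)@np.c_[ex,ey]
            if abs(q).max()<.125 and A<500: print(n,c.round(1),A,z,q.round(4))
s=dict(np.load("scene1.npz"));t=dict(np.load("top1.npz"))
f=lambda s,a,b,c,d:cv2.resize(s["frame"][a:b,c:d,::-1],None,fx=4,fy=4,interpolation=2)
cv2.imwrite("pics/crop1.png",np.hstack([f(s,120,260,240,340),f(t,130,270,230,330)]))
E
```

```text
top [331.9 177.6] 153 0.014 [ 0.0726 -0.0196]
top [331.9 177.6] 153 0.034 [ 0.0695 -0.0198]
top [284.6 201.1] 84 0.014 [-0.0005  0.063 ]
top [284.6 201.1] 84 0.034 [-0.0017  0.0606]
```

View pics/crop1.png

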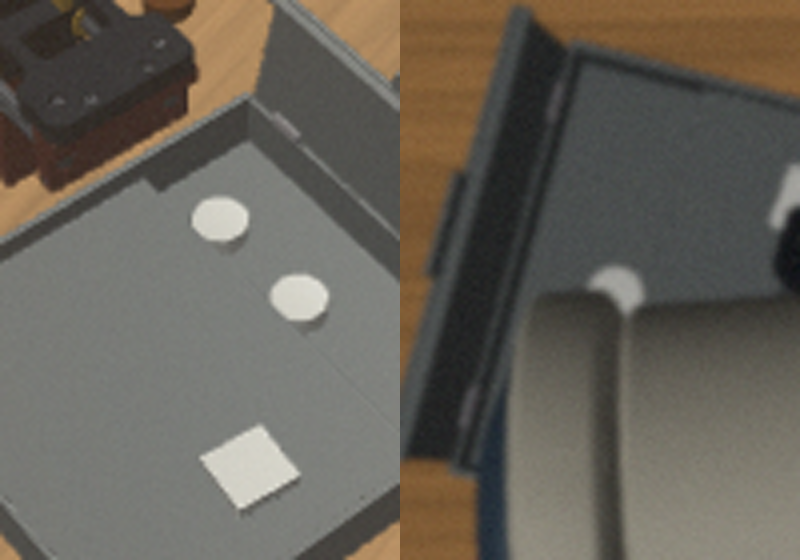

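```bash
python3 - <<'E'
from h import *
s=dict(np.load("scene1.npz"))
for c,A in blobs(s,160):
    for z in (.016,.034):
        q=(ray(s,c,z)[:2]-O)@np.c_[ex,ey]
        if abs(q).max()<.125: print(c.round(1),A,z,q.round(4))
t=dict(np.load("top1.npz"))
for z in (.016,.036):  # visible disc seen in top: top edge outline
    print(z,(ray(t,(284.6,201),z)[:2]-O)@np.c_[ex,ey])
E
```

```text
[294.5 174.2] 122 0.016 [-0.0694  0.0629]
[294.5 174.2] 122 0.034 [-0.0578  0.0541]
[314.3 193.9] 129 0.016 [-0.0058  0.0625]
[314.3 193.9] 129 0.034 [0.0044 0.0538]
[302.1 236.2] 286 0.016 [ 0.0556 -0.0175]
[302.1 236.2] 286 0.034 [ 0.0643 -0.0244]
0.016 [-0.00032885  0.0627585 ]
0.036 [-0.00156173  0.06039035]
```

Both discs are in the trough: with their top faces at z=16 mm, the rays land at the x positions I pushed along. Now I'll go behind the lid and shut it.

```bash
python3 - <<'E'
from h import *
from station import r
r.servo_line(P(0,.0,.17),speed=.3)
r.servo_line(P(0,.205,.17),speed=.3)
r.servo_line(P(0,.205,.08),speed=.2)
for y in (.15,.12,.095,.07):
    r.servo_line(P(0,y,.08 if y>.1 else .085),speed=.07); print(y,r.sense()["contact_force"].round(2))
r.wait(.5)
r.servo_line(P(0,.07,.15),speed=.25)
r.servo_line(P(0,-.25,.2),speed=.35)
for n in("top","scene"):
    s=r.snapshot(n); cv2.imwrite(f"pics/{n}2.png",s["frame"][:,:,::-1]); np.savez(f"{n}2.npz",**s)
print(r.sense()["clock"])
E
```

```text
0.15 [-0.64 -0.83 -0.48]
0.12 [ 0.13  0.11 -0.25]
0.095 [ 0.13  0.85 -0.35]
0.07 [0.84 0.28 0.17]
17.7083
```

View pics/scene2.png

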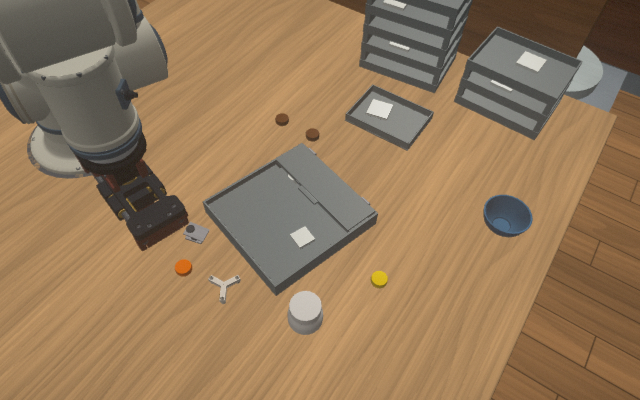

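View pics/top2.png

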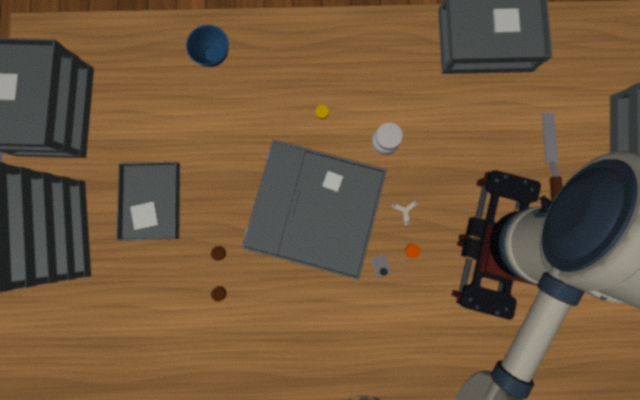

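The lid looks shut, but there is a small white speck at about (291,178) by its edge. I'll zoom in on it.

```bash
python3 - <<'E'
from h import *
s=dict(np.load("scene2.npz"));t=dict(np.load("top2.npz"))
f=lambda s,a,b,c,d:cv2.resize(s["frame"][a:b,c:d,::-1],None,fx=5,fy=5,interpolation=2)
cv2.imwrite("pics/crop2.png",np.hstack([f(s,140,240,260,340),f(t,160,260,260,340)]))
for z in(.016,.025,.036):print(z,((ray(s,(291,178),z)[:2]-O)@np.c_[ex,ey]).round(4))
# lid edge far corners, ends of free edge
for uv in((277,154),(350,229)):
  print([((ray(s,uv,z)[:2]-O)@np.c_[ex,ey]).round(3).tolist() for z in(.036,.046)])
E
```

```text
0.016 [-0.0661  0.0512]
0.025 [-0.0603  0.047 ]
0.036 [-0.0533  0.0418]
[[-0.12, 0.058], [-0.113, 0.053]]
[[0.108, 0.053], [0.113, 0.048]]
```

View pics/crop2.png

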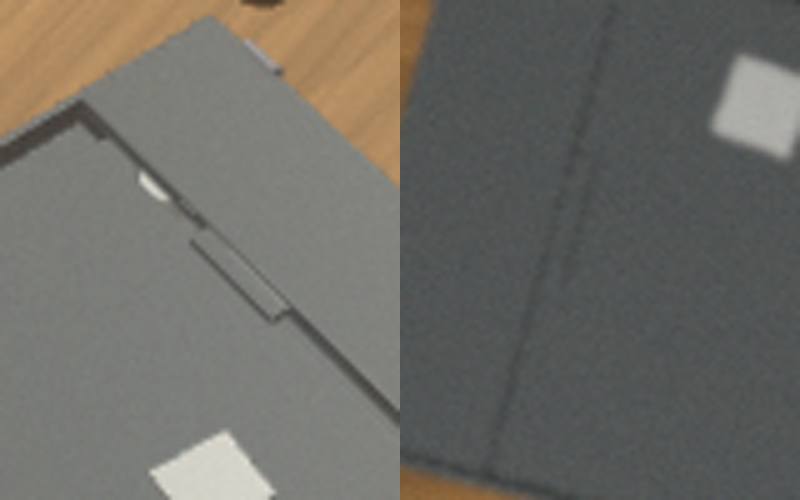

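```bash
python3 - <<'E'
from h import *
t=dict(np.load("top2.npz")); f=t["frame"].astype(int)
m=((f[:,:,0]-f[:,:,2]<25)).astype(np.uint8)
m=cv2.morphologyEx(m,cv2.MORPH_OPEN,np.ones((3,3)))
_,l,_,_=cv2.connectedComponentsWithStats(m); k=(l==l[220,300]).astype(np.uint8)
c=max(cv2.findContours(k,0,1)[0],key=cv2.contourArea)[:,0]
w=np.array([ray(t,q,.037)[:2] for q in c]).astype(np.float32)
(cx,cy),wh,an=cv2.minAreaRect(w); print("rect",cx,cy,wh,an)
for n in("scene0","scene1"):
    s=dict(np.load(n+".npz")); g=s["frame"].min(2).astype(np.uint8)
    _,b=cv2.threshold(g,140,255,0); b[:160]=0;b[:,:245]=0;b[262:]=0;b[:,330:]=0
    for q in cv2.findContours(b,0,1)[0]:
        if 90<cv2.contourArea(q)<300: print(n,cv2.contourArea(q),[np.round(v,1) for v in cv2.fitEllipse(q)])
    if n=="scene1":
        print(g[165:186,284:306])
        np.set_printoptions(linewidth=200)
s=dict(np.load("scene2.npz")); print(s["frame"].min(2)[165:186,284:306])
E
```

```text
rect 0.49465861916542053 0.08587208390235901 (0.24245093762874603, 0.227918803691864) 73.67554473876953
scene0 266.0 [array([302. , 236.1]), array([17.7, 21. ]), np.float64(84.2)]
scene0 137.5 [array([276. , 212.9]), array([12.1, 14.7]), np.float64(78.6)]
scene0 126.0 [array([257. , 191.5]), array([11.2, 14.4]), np.float64(81.1)]
scene1 268.0 [array([302.1, 236.1]), array([17.7, 21.1]), np.float64(84.3)]
scene1 122.0 [array([314.3, 193.7]), array([11.2, 14.1]), np.float64(91.9)]
scene1 109.0 [array([294.6, 174.1]), array([10.5, 13.4]), np.float64(88.7)]
[[ 92 118 118 119 122 121 119 119 121 121 122 123 122 121 121 120 123 118
  122 122 125 123]
 [121 121 117 120 120 119 122 121 120 121 119 122 123 121 120 121 122 122
  121 123 121 122]
 [119 122 118 120 120 118 121 121 121 120 120 121 122 120 123 119 124 120
  123 122 125 123]
 [118 120 122 119 121 121 119 121 120 127 128 130 126 125 122 124 122 123
  124 121 124 122]
 [120 119 119 123 122 122 125 132 148 166 169 167 169 155 136 125 123 122
  123 122 124 124]
 [120 120 120 122 120 125 162 194 200 201 202 203 204 204 189 158 130 121
 
[... 2625 characters left out ...]
3 194 153  98  77  97 120 123 122 123 122 120 123 123 123 120]
 [121 119 123 119 123 124 128 163 186 146  91  75  96 116 123 122 122 121 122 123 124 123]
 [121 122 120 119 121 121 121 121 128 126 103  82 101 100 118 121 122 123 122 121 122 120]
 [122 120 119 120 120 120 120 124 121 115 113  96  80 104 103 120 122 120 123 121 121 124]
 [122 118 121 121 121 118 123 120 121 120 111 106  95  78 101  98 116 122 124 122 122 124]
 [120 120 121 119 121 122 123 119 123 123 120 111 113  98  81  74  95 119 122 120 123 123]
 [119 120 119 121 122 122 123 121 122 122 121 121 121 124 104  82  76  96 118 123 124 125]
 [121 120 121 121 121 119 119 122 122 123 120 122 124 124 122 103  85  98 100 118 123 121]]
```

The numbers fit both discs lying flat on the trough floor. The image aspect is about 0.78, against 0.77 expected for a flat disc, and the x positions match. The speck is just the disc's near edge, seen through the gap under the lip. I'll press the lid lightly to confirm it's fully shut, then hand in.

```bash
python3 - <<'E'
from h import *
from station import r
r.servo_line(P(0,.07,.12),speed=.35)
r.servo_line(P(0,.07,.05),speed=.15); r.wait(.2); f0=r.sense()["contact_force"][2]
for z in np.arange(.046,.0355,-.001):
    r.servo_line(P(0,.07,z),speed=.03); s=r.sense(); d=s["contact_force"][2]-f0
    if d>3: break
print("tip z",s["tcp_pos"][2]-.182,"dF",d)
r.servo_line(P(0,.07,.1),speed=.15)
r.servo_line(P(0,-.25,.2),speed=.35); r.wait(.3)
s=r.snapshot("scene"); g=s["frame"].min(2)
a=np.load("scene2.npz")["frame"].min(2); print("changed px",(abs(g[140:300,205:380].astype(int)-a[140:300,205:380])>25).sum(), r.sense()["clock"])
E
```

```text
tip z 0.04025291192804925 dF 7.568992050204423
changed px 0 23.6667
```

```bash
python3 -c "
from station import r
print(r.hand_in())"
```

```text
the job is handed in; nothing more can be done
None
```

Both round discs are in the trough, the square tile is still flat on the deck, and the lid is shut; I handed the job in at about 24 s, and no verdict came back.

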